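# Take a capped sediment core out of the ratchet clamp and lay it in its cradle

### The arm

A 6-joint arm with a two-finger parallel gripper is mounted at the origin on the work surface. World frame = base frame: x ahead of the robot, y to its left, z up, the work surface at z = 0. Lengths are in m, angles in rad, forces in N, time in s.
With the tool pointing down it reaches from about 0.4 to 0.925 m from the base axis. Payload 3.4 kg.
Tool frame: the origin (TCP) lies at the very end of the fingers, on their centre line; the grasp point (between the pads) lies 19 mm behind it (robot.grasp_offset is the distance from the TCP to the grasp point, in m); y points along the fingers, x is the direction in which the jaws open and shut, and the axes are right-handed (so a half turn about y gives the same grasp; the last joint's range is limited). The gripper opens to 85 mm and grips with 20 to 120 N. Pads are 22 mm wide; open, the fingers measure 114 mm over their backs; the gripper's body (76 mm by 85 mm) begins 54 mm behind the grasp point. The pads swing forward as they close: fully open they stand 13 mm farther back than shut.
Start: joints at [-0.073, 0.307, 1.506, -0, 1.328, -0.073], TCP at [0.575, -0, 0.231] pointing down, gripper open.
Joint ranges: [-3.12, 3.12], [-1.05, 2.28], [0.14, 2.33], [-1.42, 4.57], [0.1, 2.73], [-2.68, 2.68]. Speed limits (rad/s): [2.57, 2.57, 3.14, 3.14, 3.14, 3.14].

### API

Orientations are given as a unit quaternion [x, y, z, w].
In Python, from rig import robot gives the robot as it stands. The module is installed in compiled form; this text tells all that it offers.
- The arm moves only by the tool carry_out, never from a script. Its arguments are lists of equal length, an entry for each row: "rotation": the turn, a rotation vector about the tool's x, y, z in units of 5 degrees (1.0 is 5 degrees), a list of three; "travel": the shift along the tool's x, y, z in units of 40 mm (1.0 is 40 mm), a list of three; "grip": the closure, from 0 (fully open) to 1 (shut). A call has 1 to 5 rows; each row shifts and turns the commanded pose from where the row before left it, along the tool's axes as they then stand; what a row does not reach is not made up. A row lasts 1/8 s, in which the tool goes at most 62.5 mm and 10.7 degrees, less where a joint would pass 70% of its speed; a pose out of reach is approached as far as the arm can. A call is refused whole if a number of a shift passes 1 or a number of a turn 1, either way. A call with a gripper value outside its range is refused whole. The fingers move at their own pace and stop on an object; "newtons" is the grip in N (left out, the last holds). Time passes only in rows, so rows that do not move let the fingers close. It gives the time, the measured TCP pose, the force and the opening at its end, in the units of the state.
- robot.state(): the state, without advancing time (a new reading comes with each control period).
- robot.grab_frame(name): name is "scene" or "side" or "wrist"; returns a dict with "pixels" (400x640x3 uint8, red, green, blue), "camera_matrix" (3x3 intrinsics, pixels), "xyz" and "attitude" of the camera in the world. Camera axes: x right, y down, z forward; pixel columns grow to the right and rows downward; lengths in m; the calibration is good to about 2 mm. A picture is of the moment at which its call begins. There is no depth.
- robot.job_done(): hands the job in, once; it reports no verdict.
The state is a dict: "time_s": time; "joint_pos": joint angles; "qd": joint speeds; "effort": joint torques, N m; "ee_pos": TCP position; "tcp_rot": TCP orientation; "contact_force": force on the tool from outside, world axes, zero at the start; "ft_torque": the same for the moment, N m; "finger_gap": finger opening in m.
Only numpy, scipy, OpenCV 4.12 (cv2) and the standard library are available. Lean on these libraries where they do the work, as an engineer would, in place of code of your own. Each camera call takes 0.05 s, during which the arm holds its last target.

### The job

The capped sediment core in the ratchet clamp is finished: lift the orange pawl handle out of the rack, slide the clamp head all the way back and let go of it, then lift the core out. Carry the core level and lay it centred in both notches of the empty cradle, with its blue cap pointing the same way as on the core already lying in the other cradle; set it down rather than dropping it, and leave the other things where they are.

Things in the scene. Friction and masses are not known exactly. Their poses are not given: they have to be found in the camera images.
- bed (a point): Clamp frame: point on the core's axis midway between the jaws, 60 mm above the counter. Fixed plywood board 415 x 110 x 12 mm with a 20 mm wide toothed steel bar (top 30 mm) along it. x: along the bar, from the blue fixed jaw (face 80 mm towards -x) to the sliding head, the way the head slides back; z up. Core lies in two white V notches 16 mm wide, 50 mm either side, sides free between.
- head_post (a point): Middle of the top of the blue sliding head's jaw, 88 mm above the counter, 106 mm from the clamp's mid-point when clamped (jaw 46 mm wide, 16 mm thick; the fixed jaw is 86 mm tall, 56 wide). A spring pad (40 mm disc) on the head presses the core against the fixed jaw with about 10 N. Axes as the clamp's.
- head (a joint): Slide of the clamp head along the bar, m: about 0 as clamped, 0.060 at its rear stop (all the way back). It rubs with about 3 N and stays where it is left; it kicks back a few mm when the pawl is freed. While the pawl is down in the rack the head cannot slide back, so keep the pawl lifted while sliding.
- pawl (a joint): Angle of the ratchet pawl, rad: 0 down in the rack, 0.6 fully up; its tooth clears the rack above about 0.15. A light spring (about 2 N at the handle) drops it when let go. It rides on the head. Its hinge pin lies along the clamp's y, 90 mm from the handle's centre towards the core and, pawl down, 16 mm lower than it; the handle moves on an arc about that pin.
- pawl_grip (a point): Centre of the pawl's orange cross handle: a round bar 16 mm thick, 60 mm long with flat ends, lying along the clamp's y at the pawl's rear end, 52 mm above the counter when down. Free below to the bar (30 mm) and board (12 mm), at its ends, behind and above; a 12 mm wide arm joins its middle from the head side. Axes as the clamp's, turning with the pawl.
- core_mid (a point): Centre of the core to be moved: a clear tube of mud, 50 mm diameter, 160 mm long including a blue cap at its top end and a black cap at the other (caps 54 mm diameter, 16 mm long); about 0.5 kg. x axis: along the core towards the blue cap; the other axes may be rolled about it. It starts in the clamp with the blue cap at the head's end.
- core_top (a point): Centre of the outer face of that core's blue cap, 80 mm from the core's centre.
- cradle_bed (a point): The empty cradle, fixed: wooden board 190 x 66 x 12 mm with two white V notches (16 mm wide, 50 mm either side of the centre along x). This point is where a seated core's centre lies, 56 mm above the counter. x: along the cradle, towards the end where the blue cap belongs; z up. It may stand in either of two places.
- cradle_b_bed (a point): The same point of the other, occupied cradle (same shape and axes; its core lies in it with its blue cap towards +x).
- core_b_mid (a point): Centre of the core already lying in the other cradle, same make as the first; x axis towards its blue cap. Leave it alone.
- jar: Amber sample jar with black cap, 62 mm diameter, 85 mm tall, origin at the centre of its underside. Leave it alone.
- bottle: White bottle with red cap, 64 mm diameter, 160 mm tall, origin at the centre of its underside. Leave it alone.
Things that resemble listed ones, but are neither listed nor needed, are in the scene too. What is shaped like the part that bears cradle_bed but yellow is not meant.

How it is judged:
On the way, in this order (a step that is already met when the one before it is completed fails the run):
1. the pawl is lifted clear of the rack with the clamp still closed up (value of joint pawl above 0.12 rad and value of joint head below 0.03 m), for 0.02 s.
2. the clamp head is slid all the way back (value of joint head above 0.05 m), for 0.2 s.
3. the core is lifted out of the clamp (height (world z) of core_mid above 0.08 m), for 0.1 s.
At the end, for the whole second after the job is handed in: The core lies at rest in both notches of the empty cradle (centre within 20 mm along the cradle, 5 mm across and in height, axis within 0.08 rad), blue cap at the cradle's +x end, and the clamp head stands within 10 mm of its rear stop (x of core_mid in the frame of cradle_bed between -0.02 and 0.02 m and y of core_mid in the frame of cradle_bed between -0.005 and 0.005 m and z of core_mid in the frame of cradle_bed between -0.005 and 0.005 m and angle between the x axis of core_mid and the x axis of cradle_bed, either way round below 0.08 rad and x of core_top in the frame of cradle_bed above 0.05 m and linear speed of core below 0.02 m/s and value of joint head above 0.05 m); the robot touches nothing.
It fails at once if the core is pulled up out of the clamp before the head has been slid back (height (world z) of core_mid above 0.075 m and value of joint head below 0.02 m).
It fails at once if the core is tipped more than about 25 degrees from level (angle between core_mid's own x axis and vertical below 1.13 rad or angle between core_mid's own x axis and vertical above 2.01 rad).
It fails at once if the core is dropped: let go more than about 25 mm above its resting height (height (world z) of core_mid above 0.082 m and contact force between each of the fingers, the arm and core below 0.1 N).
It fails at once if the other core is disturbed (moved more than 15 mm) (distance of core_b_mid from where it was at the start of the episode above 0.015 m).
It fails at once if the jar or the bottle is moved more than 30 mm (distance of any of jar, bottle from where it was at the start of the episode above 0.03 m).
It also fails if it takes over 48 s, if anything falls off the work surface, if the arm or the gripper's body presses on something with over 40 N, if the wrist force passes 120 N, or if a joint passes its speed limit or range.

## Working session

There is one attempt and no reset: what is moved stays moved. The work goes in short steps, Python scripts to look and compute and a tool call to move; the robot and the scene stay as the last step left them, time stands still between calls to the robot, and variables do not carry over. Pictures are saved under pics/ and viewed, and the job is handed in when it is done.

Besides the shell and the picture viewer there is one more tool, called after ">>>" as name(argument=value, ...), one argument or row to a line, values as JSON. carry_out: Moves the arm, as the interface text tells. Its arguments: {"type":"object","properties":{"rotation":{"type":"array","items":{"type":"array","items":{"type":"number"}}},"travel":{"type":"array","items":{"type":"array","items":{"type":"number"}}},"grip":{"type":"array","items":{"type":"number"}},"newtons":{"type":"number"}},"required":["rotation","travel","grip"]}

```bash
mkdir -p pics; cat > h.py <<'E'
import numpy as np, cv2
from rig import robot
from scipy.spatial.transform import Rotation as R
def snap(n,fn):
    f=robot.grab_frame(n); cv2.imwrite(f'pics/{fn}.png',f['pixels'][:,:,::-1]); 
    np.savez(f'pics/{fn}.npz',K=f['camera_matrix'],t=f['xyz'],q=f['attitude'],px=f['pixels']); return f
def cam(fn):
    d=np.load(f'pics/{fn}.npz'); K=d['K'];t=d['t'];q=d['q']
    Rm=R.from_quat(q).as_matrix() if q.shape==(4,) else q
    return K,t,Rm
def ray(fn,u,v,z):
    K,t,Rm=cam(fn); d=Rm@np.linalg.inv(K)@np.array([u,v,1.]); return t+d*(z-t[2])/d[2]
def proj(fn,p):
    K,t,Rm=cam(fn); c=Rm.T@(np.array(p)-t); c=K@c; return c[:2]/c[2]
E
python3 - <<'E'
from h import *
for n in ('scene','side','wrist'):
    f=snap(n,n+'0'); print(n,f['xyz'],f['attitude'],f['camera_matrix'])
print(robot.state())
E
```

```text
scene [1.0853757  0.54615893 0.64235129] [ 0.29813891  0.84491918 -0.41771273 -0.15080065] [[380.81070766   0.         318.08116947]
 [  0.         380.81070766 200.63054685]
 [  0.           0.           1.        ]]
side [ 0.42413463 -0.61434284  0.89848535] [ 0.92666908 -0.1896667   0.05686503 -0.31949542] [[486.74083495   0.         321.86806555]
 [  0.         486.74083495 194.289119  ]
 [  0.           0.           1.        ]]
wrist [0.57362814 0.07221781 0.37206872] [ 9.89728454e-01 -9.42337738e-05 -7.60763712e-04  1.42958037e-01] [[327.64346499   0.         315.59013528]
 [  0.         327.64346499 197.4935475 ]
 [  0.           0.           1.        ]]
{'time_s': 0.15, 'joint_pos': array([-7.35160275e-02,  3.07409460e-01,  1.50738046e+00, -2.69359176e-05,
        1.32838856e+00, -7.34572902e-02]), 'qd': array([ 2.07186745e-03, -2.28296587e-03, -5.16870912e-03,  1.87762858e-03,
        4.14184204e-04,  1.48615332e-05]), 'effort': array([ 7.71606137e-04, -4.57977819e+01, -2.52218986e+01, -9.54763436e-05,
        8.49722768e-03, -4.89260890e-05]), 'ee_pos': array([ 5.74467693e-01, -4.26900824e-06,  2.30585196e-01]), 'tcp_rot': array([-7.07074612e-01,  5.78311981e-04,  5.41365083e-04,  7.07138505e-01]), 'contact_force': array([-0.19994245, -0.01246832,  0.50095061]), 'ft_torque': array([-0.03734204,  0.02416671,  0.01520858]), 'finger_gap': 0.08537439286497633}
```

View pics/scene0.png

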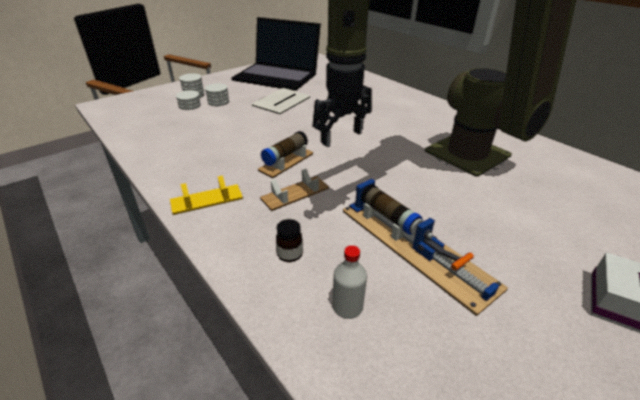

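View pics/side0.png

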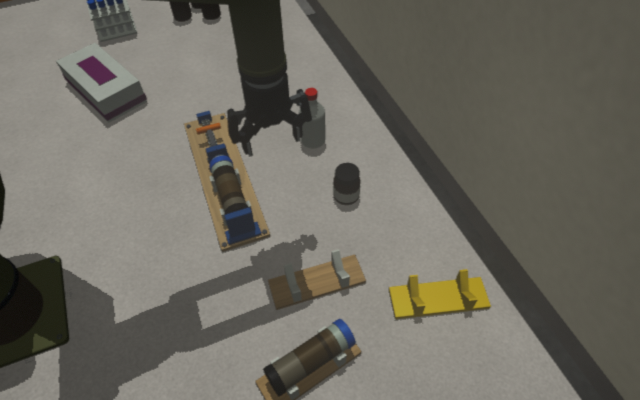

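View pics/wrist0.png

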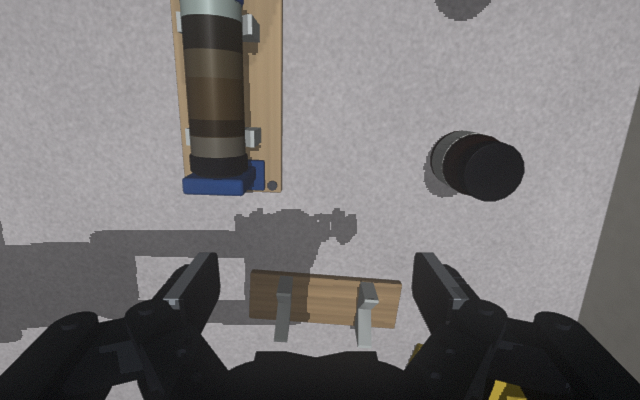

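The candidates for the empty cradle are the wooden one at side (317,282) / scene (293,192) and the yellow one at side (440,298) / scene (207,196). The wooden one is meant. The occupied cradle is at side (310,362), with its blue cap at (345,332). I'll check this and the clamp in enlarged crops.

```bash
python3 - <<'E'
import cv2
s=cv2.imread('pics/side0.png'); w=cv2.imread('pics/scene0.png')
cv2.imwrite('pics/c1.png',cv2.resize(s[100:260,170:290],None,fx=3.7,fy=3.7,interpolation=cv2.INTER_CUBIC))
cv2.imwrite('pics/c2.png',cv2.resize(s[240:400,240:400],None,fx=3.7,fy=3.7,interpolation=cv2.INTER_CUBIC))
cv2.imwrite('pics/c3.png',cv2.resize(w[170:320,335:515],None,fx=4,fy=4,interpolation=cv2.INTER_CUBIC))
E
```

```text
(no output)
```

View pics/c1.png

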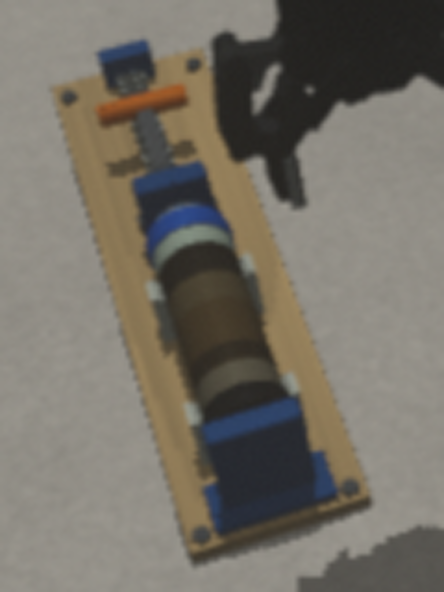

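View pics/c2.png

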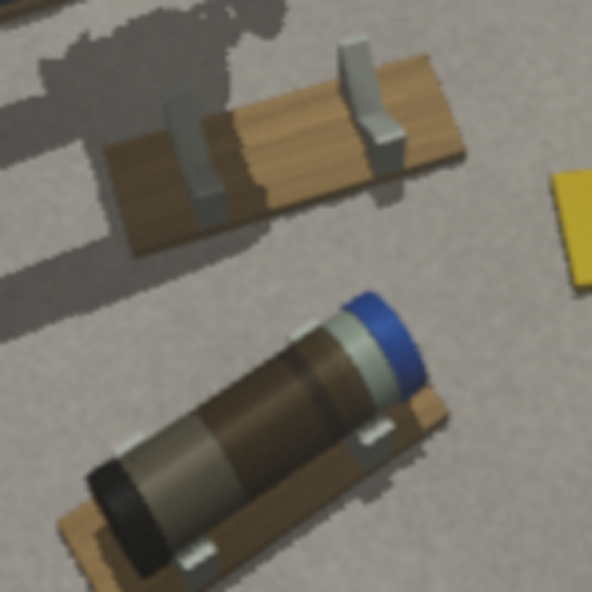

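View pics/c3.png

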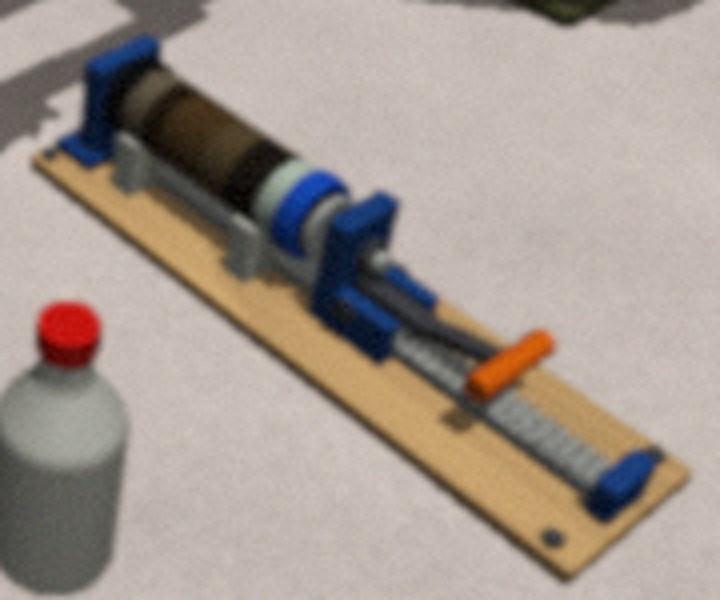

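```bash
python3 - <<'E'
from h import *
np.set_printoptions(precision=4,suppress=True)
c1=lambda u,v:(u/3.7+170,v/3.7+100); c2=lambda u,v:(u/3.7+240,v/3.7+240); c3=lambda u,v:(u/4+335,v/4+170)
print('clamp board'); 
P=[ray('side0',*c1(*p),.012)[:2] for p in [(52,88),(208,50),(370,497),(190,553)]]
for p in P: print(p)
a=(P[0]+P[1])/2;b=(P[2]+P[3])/2; print('mid',(a+b)/2,np.linalg.norm(a-b),np.degrees(np.arctan2(*(a-b)[::-1])))
P=[ray('scene0',*c3(*p),.012)[:2] for p in [(36,160),(568,578),(688,476)]]
for p in P: print('sc',p)
print('handle side ends',[ray('side0',*c1(*p),.052)[:2] for p in[(101,112),(186,97),(143,104)]])
print('handle sc ends',[ray('scene0',*c3(*p),.052)[:2] for p in[(478,383),(546,347),(511,365)]])
print('cradle')
P=[ray('side0',*c2(*p),.012)[:2] for p in [(105,147),(428,55),(466,153),(133,250)]]
for p in P: print(p)
a=(P[1]+P[2])/2;b=(P[0]+P[3])/2; print('mid',(a+b)/2,np.linalg.norm(a-b),np.degrees(np.arctan2(*(a-b)[::-1])))
P=[ray('scene0',*p,.012)[:2] for p in [(261,196),(266,204),(328,188),(318,179)]]
print(P,np.mean(P,0))
print('wrist cradle')
P=[ray('wrist0',*p,.012)[:2] for p in [(251,270),(401,281),(396,328),(249,318)]]
for p in P: print(p)
a=(P[1]+P[2])/2;b=(P[0]+P[3])/2; print('mid',np.mean(P,0),np.linalg.norm(a-b),np.degrees(np.arctan2(*(a-b)[::-1])))
print('b caps',ray('side0',*c2(385,345),.056),ray('side0',*c2(130,517),.056))
print('jaw top fixed',ray('side0',*c1(250,420),.086),'head post', ray('side0',*c1(174,180),.088), ray('scene0',*c3(367,214),.088))
print('jar',ray('side0',346,198,0),'bottle',ray('side0',313,145,0))
E
```

```text
clamp board
[0.4385 0.3858]
[0.5508 0.379 ]
[ 0.5325 -0.0302]
[ 0.4247 -0.0253]
mid [0.4866 0.1773] 0.41040874460414883 87.75681402109093
sc [ 0.533  -0.0203]
sc [0.5495 0.3876]
sc [0.4437 0.3911]
handle side ends [array([0.4628, 0.3047]), array([0.5188, 0.2956]), array([0.4905, 0.3008])]
handle sc ends [array([0.5126, 0.2992]), array([0.4617, 0.3065]), array([0.4879, 0.3025])]
cradle
[ 0.4934 -0.1331]
[ 0.6812 -0.1505]
[ 0.6738 -0.2147]
[ 0.4873 -0.1965]
mid [ 0.5839 -0.1737] 0.1880177302870894 -5.450839190214134
[array([ 0.6712, -0.2103]), array([ 0.6801, -0.171 ]), array([ 0.5011, -0.1236]), array([ 0.4946, -0.1771])] [ 0.5868 -0.1705]
wrist cradle
[ 0.4938 -0.1267]
[ 0.6788 -0.1418]
[ 0.6773 -0.2106]
[ 0.4874 -0.1956]
mid [ 0.5843 -0.1687] 0.18807552357010743 -4.5997542470404
b caps [ 0.58   -0.3122  0.056 ] [ 0.439  -0.3406  0.056 ]
jaw top fixed [ 0.4788 -0.004   0.086 ] head post [0.4883 0.189  0.088 ] [0.4875 0.1993 0.088 ]
jar [0.7292 0.0026 0.    ] bottle [ 0.7229  0.1902 -0.    ]
```

The side crop shows the empty wooden cradle with its two notches, and the occupied one with its blue cap towards +x. The orange handle is at about (0.489, 0.302). Next I move above the handle.

>>> carry_out(
  rotation=[
    [0,0.25,0],
    [0,0.25,0],
    [0,0,0],
    [0,0,0],
    [0,0,0],
  ],
  travel=[
    [-0.4,0,1],
    [-0.4,0,1],
    [-0.4,0,1],
    [-0.4,0,1],
    [-0.4,0,1],
  ],
  grip=[0,0,0,0,0],
  newtons=50,
)

```text
time_s: 0.78
ee_pos: [0.5004, 0.2035, 0.2311]
tcp_rot: [0.707, -0.016, 0.015, -0.707]
contact_force: [0.1, 0.2, 0.2]
finger_gap: 0.0853
```

```bash
python3 - <<'E'
from h import *
snap('wrist','w1'); s=robot.state(); print(s['ee_pos'],R.from_quat(s['tcp_rot']).as_matrix(),robot.grasp_offset)
E
```

```text
[0.49830461 0.20814178 0.23105722] [[ 0.99912739 -0.00247287  0.04169354]
 [-0.041682    0.00454978  0.99912057]
 [-0.00266039 -0.99998659  0.00444274]] 0.0187
```

View pics/w1.png

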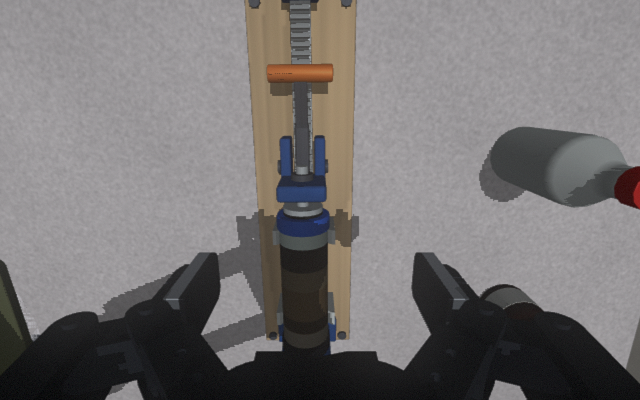

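The wrist view shows the handle from (267,73) to (333,73). The jaw top centre is at about (302,189), and the board's axis runs nearly vertical in the image.

```bash
python3 - <<'E'
from h import *
np.set_printoptions(precision=4,suppress=True)
for p,z in [((267,73),.052),((333,73),.052),((300,73),.052),((302,189),.088),((278,187),.088),((326,187),.088),((247,20),.012),((355,20),.012),((266,325),.012),((350,325),.012),((303,240),.087),((305,320),.085)]:
    print(p,ray('w1',*p,z))
E
```

```text
(267, 73) [0.4591 0.302  0.052 ]
(333, 73) [0.5196 0.2993 0.052 ]
(300, 73) [0.4894 0.3006 0.052 ]
(302, 189) [0.487  0.2001 0.088 ]
(278, 187) [0.4656 0.2029 0.088 ]
(326, 187) [0.5086 0.201  0.088 ]
(247, 20) [0.4382 0.3551 0.012 ]
(355, 20) [0.5449 0.3504 0.012 ]
(266, 325) [ 0.426  -0.0002  0.012 ]
(350, 325) [ 0.5348 -0.005   0.012 ]
(303, 240) [0.4851 0.15   0.087 ]
(305, 320) [0.4821 0.0599 0.085 ]
```

>>> carry_out(
  rotation=[
    [0,0,0],
    [0,0,0],
    [0,0,0],
    [0,0,0],
    [0,0,0],
  ],
  travel=[
    [-0.16,0,0.8],
    [-0.16,0.4,0.8],
    [0,0.8,0.71],
    [0,0.9,0],
    [0,0.9,0],
  ],
  grip=[0,0,0,0,0],
)

```text
time_s: 1.45
ee_pos: [0.4922, 0.2956, 0.1101]
tcp_rot: [0.707, -0.015, 0.015, -0.707]
contact_force: [0.5, -0.4, 0.3]
finger_gap: 0.0855
```

>>> carry_out(
  rotation=[
    [0,0,0],
  ],
  travel=[
    [0,0,0],
  ],
  grip=[0],
)

```text
time_s: 1.58
ee_pos: [0.4898, 0.2938, 0.1083]
tcp_rot: [0.708, -0.018, 0.013, -0.706]
contact_force: [-0.1, -0.0, 0.2]
finger_gap: 0.0856
```

```bash
python3 - <<'E'
from h import *
snap('wrist','w2'); snap('scene','s2');s=robot.state(); print(s['ee_pos'],R.from_quat(s['tcp_rot']).as_matrix())
im=cv2.imread('pics/s2.png'); cv2.imwrite('pics/s2c.png',cv2.resize(im[150:330,360:540],None,fx=3,fy=3))
E
```

```text
[0.49270901 0.29515989 0.11166572] [[ 9.99043823e-01 -1.29154625e-04  4.37198305e-02]
 [-4.37198399e-02 -7.08203809e-05  9.99043828e-01]
 [-1.25934876e-04 -9.99999989e-01 -7.63992836e-05]]
```

View pics/w2.png

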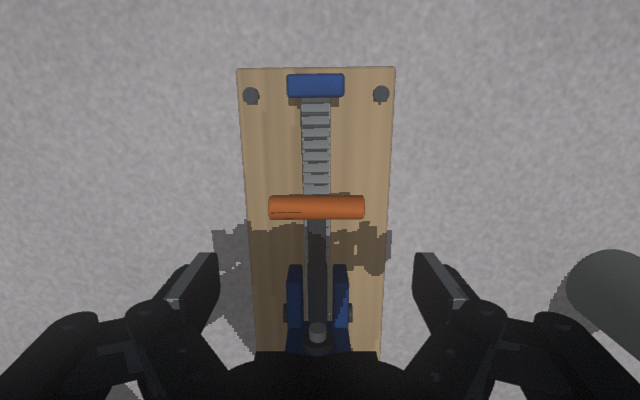

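View pics/s2c.png

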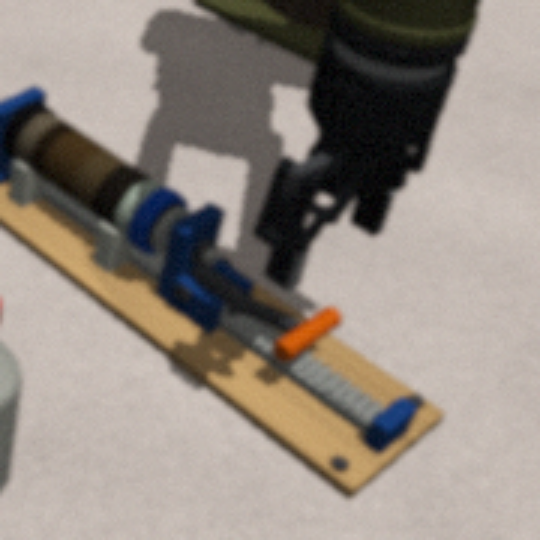

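The wrist view has the handle between the fingers, from (268,207) to (365,207). I'll refine its position.

```bash
python3 - <<'E'
from h import *
np.set_printoptions(precision=4,suppress=True)
for p,z in [((268,207),.056),((365,207),.056),((316.5,207),.055)]: print(p,ray('w2',*p,z))
print(np.mean([robot.state()['ee_pos'] for _ in range(20)],0))
E
```

```text
(268, 207) [0.4592 0.3037 0.056 ]
(365, 207) [0.5196 0.3012 0.056 ]
(316.5, 207) [0.4894 0.3021 0.055 ]
[0.4927 0.2952 0.1117]
```

>>> carry_out(
  rotation=[
    [0,0,0],
    [0,0,0],
    [0,0,0],
    [0,0,0],
    [0,0,0],
  ],
  travel=[
    [-0.08,0,0.15],
    [0,0.6,0],
    [0,0.7,0],
    [0,0.7,0],
    [0,0,0],
  ],
  grip=[0,0,0,0,0],
)

```text
time_s: 2.3
ee_pos: [0.4887, 0.3012, 0.0309]
tcp_rot: [0.707, -0.016, 0.015, -0.707]
contact_force: [-0.4, 0.1, 0.2]
finger_gap: 0.0851
```

>>> carry_out(
  rotation=[
    [0,0,0],
    [0,0,0],
    [0,0,0],
    [0,0,0],
    [0,0,0],
  ],
  travel=[
    [0,0,0],
    [0,0,0],
    [0,0,0],
    [0,0,0],
    [0,0,0],
  ],
  grip=[0.5,0.5,0.5,0.5,0.5],
  newtons=40,
)

```text
time_s: 2.92
ee_pos: [0.4903, 0.3023, 0.033]
tcp_rot: [-0.706, 0.015, -0.016, 0.708]
contact_force: [-1.7, 2.1, 7.8]
finger_gap: 0.0593
```

```bash
python3 - <<'E'
from h import *
snap('scene','s3');snap('wrist','w3');s=robot.state(); print(s['ee_pos'],s['finger_gap'],s['contact_force'])
im=cv2.imread('pics/s3.png'); cv2.imwrite('pics/s3c.png',cv2.resize(im[150:330,360:540],None,fx=3,fy=3))
E
```

```text
[0.4903015  0.30226638 0.03302268] 0.059021195731511336 [-2.22148841  1.85365105  6.90296176]
```

View pics/s3c.png

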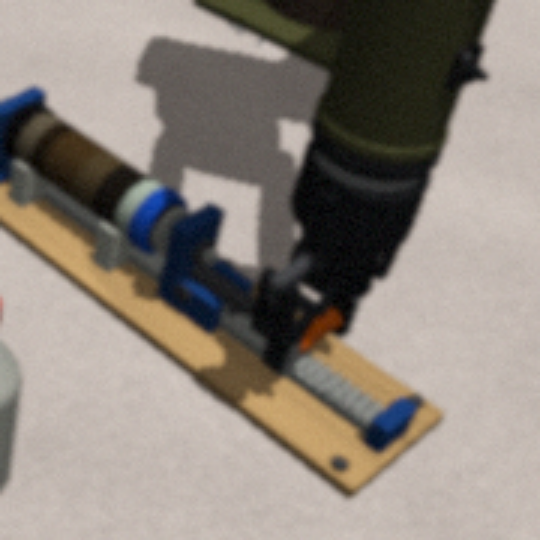

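View pics/w3.png

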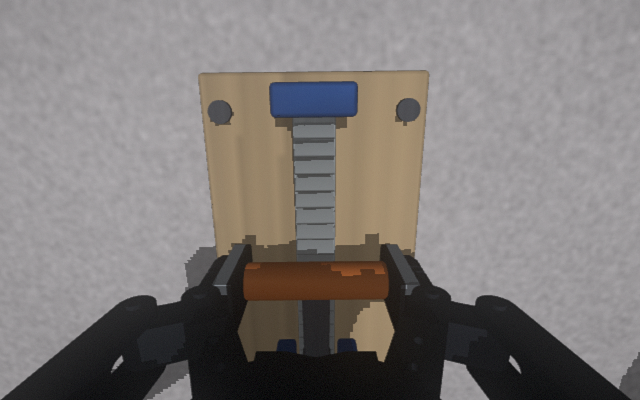

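The handle's flat ends are gripped: the gap is 59 mm and it sits centred between the pads. Now I lift it along its arc.

>>> carry_out(
  rotation=[
    [0,0,0],
    [0,0,0],
    [0,0,0],
    [0,0,0],
    [0,0,0],
  ],
  travel=[
    [0,-0.22,-0.05],
    [0,-0.22,-0.07],
    [0,-0.21,-0.09],
    [0,-0.12,-0.06],
    [0,0,0],
  ],
  grip=[0.5,0.5,0.5,0.5,0.5],
)

```text
time_s: 3.65
ee_pos: [0.4897, 0.2908, 0.0629]
tcp_rot: [-0.706, 0.015, -0.016, 0.707]
contact_force: [2.0, 4.3, -3.3]
finger_gap: 0.059
```

```bash
python3 - <<'E'
from h import *
snap('scene','s4');snap('wrist','w4');s=robot.state(); print(s['ee_pos'],s['finger_gap'],s['contact_force'])
im=cv2.imread('pics/s4.png'); cv2.imwrite('pics/s4c.png',cv2.resize(im[150:330,360:540],None,fx=3,fy=3))
E
```

```text
[0.48971659 0.29101559 0.06251479] 0.05920798359691347 [ 2.12595475  4.8442946  -1.83086965]
```

View pics/s4c.png

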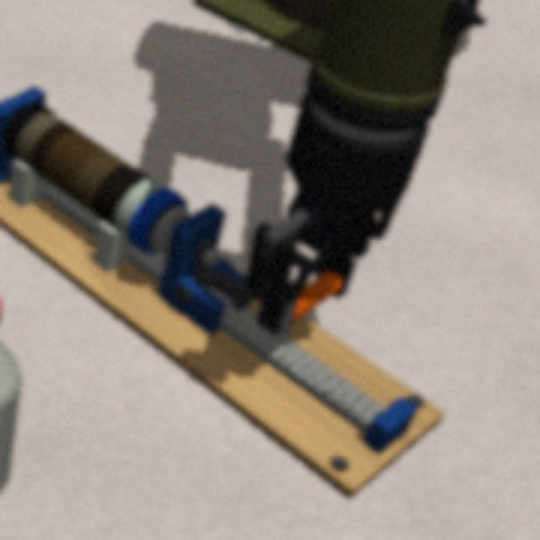

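View pics/w4.png

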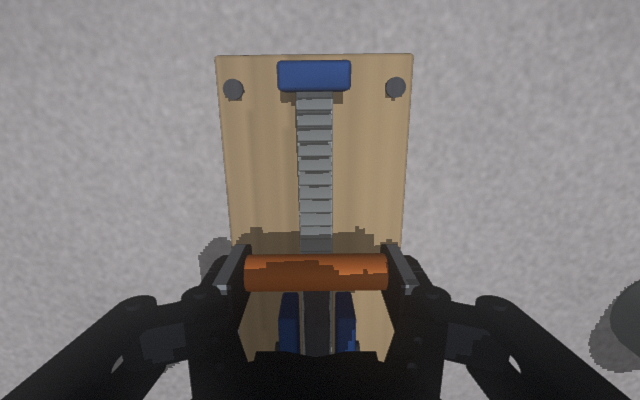

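The pawl is up. Next I slide the head back.

>>> carry_out(
  rotation=[
    [0,0,0],
    [0,0,0],
    [0,0,0],
    [0,0,0],
    [0,0,0],
  ],
  travel=[
    [0,0,0.35],
    [0,0,0.4],
    [0,0,0.4],
    [0,0,0.35],
    [0,0,0],
  ],
  grip=[0.5,0.5,0.5,0.5,0.5],
)

```text
time_s: 4.38
ee_pos: [0.4916, 0.3498, 0.0612]
tcp_rot: [0.708, -0.015, 0.015, -0.706]
contact_force: [3.7, -2.1, -4.9]
finger_gap: 0.0589
```

```bash
python3 - <<'E'
from h import *
snap('scene','s5');snap('side','d5');s=robot.state(); print(s['ee_pos'],s['finger_gap'],s['contact_force'])
im=cv2.imread('pics/s5.png'); cv2.imwrite('pics/s5c.png',cv2.resize(im[150:330,335:515],None,fx=3,fy=3))
E
```

```text
[0.49151858 0.34961187 0.06148135] 0.05876759304053398 [ 2.80746695 -2.51973382 -5.08055116]
```

View pics/s5c.png

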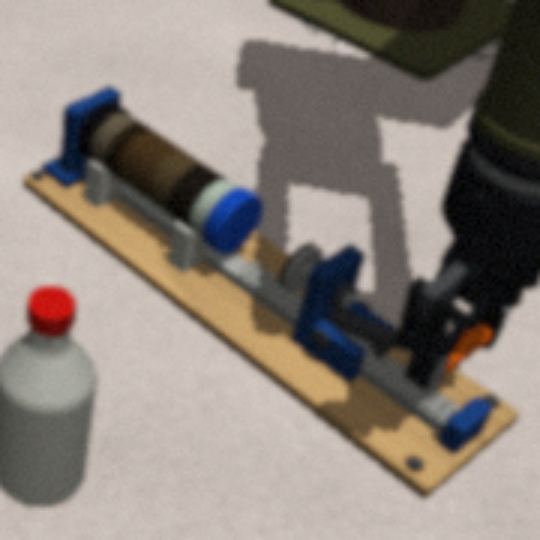

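>>> carry_out(
  rotation=[
    [0,0,0],
    [0,0,0],
    [0,0,0],
    [0,0,0],
  ],
  travel=[
    [0,0,0.08],
    [0,0,0.08],
    [0,0,0],
    [0,0,0],
  ],
  grip=[0.5,0.5,0.5,0.5],
)

```text
time_s: 4.97
ee_pos: [0.4914, 0.3504, 0.0601]
tcp_rot: [0.711, -0.016, 0.014, -0.703]
contact_force: [7.5, -14.4, -10.7]
finger_gap: 0.0591
```

The head is at its rear stop: the reaction is about 14 N and it no longer moves. I relax the push, then release.

>>> carry_out(
  rotation=[
    [0,0,0],
    [0,0,0],
    [0,0,0],
    [0,0,0],
    [0,0,0],
  ],
  travel=[
    [0,0.1,-0.1],
    [0,0,0],
    [0,0,0],
    [0,0,0],
    [0,0,0],
  ],
  grip=[0.5,0,0,0,0],
)

```text
time_s: 5.6
ee_pos: [0.4915, 0.3533, 0.0584]
tcp_rot: [-0.707, 0.015, -0.015, 0.707]
contact_force: [0.4, 0.0, -0.2]
finger_gap: 0.0852
```

>>> carry_out(
  rotation=[
    [0,0,0],
    [0,0,0],
    [0,0,0],
    [0,0,0],
    [0,0,0],
  ],
  travel=[
    [0,-0.5,0],
    [0,-1,0],
    [0,-1,0],
    [0,-1,0],
    [0,0,0],
  ],
  grip=[0,0,0,0,0],
)

```text
time_s: 6.22
ee_pos: [0.4938, 0.3545, 0.2023]
tcp_rot: [-0.705, 0.013, -0.018, 0.709]
contact_force: [0.1, 0.6, -0.1]
finger_gap: 0.0853
```

```bash
python3 - <<'E'
from h import *
snap('scene','s6');snap('side','d6');snap('wrist','w6');s=robot.state(); print(s['ee_pos'],s['finger_gap'],s['contact_force'],s['time_s'])
im=cv2.imread('pics/s6.png'); cv2.imwrite('pics/s6c.png',cv2.resize(im[150:330,335:515],None,fx=3,fy=3))
E
```

```text
[0.49090479 0.35250197 0.1972698 ] 0.08540914128317931 [-0.18284857 -0.17038066 -0.8793042 ] 6.375
```

View pics/s6c.png

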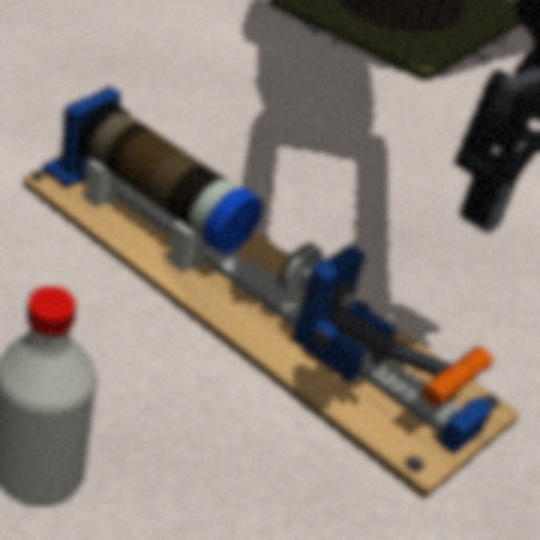

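View pics/w6.png

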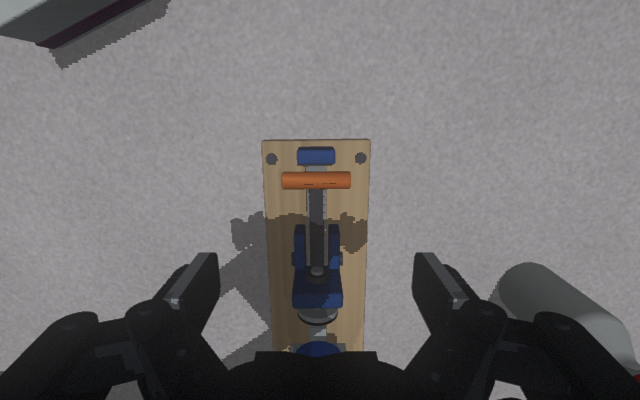

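The head stayed back: the pad is clear of the blue cap and the pawl is down. Next I move over the core.

>>> carry_out(
  rotation=[
    [0,0,0],
    [0,0,0],
    [0,0,0],
    [0,0,0],
    [0,0,0],
  ],
  travel=[
    [0.09,0,-1],
    [0,0,-1],
    [0,0,-1],
    [0,0,-1],
    [0,0,-0.8],
  ],
  grip=[0,0,0,0,0],
)

```text
time_s: 7.0
ee_pos: [0.4853, 0.1591, 0.1962]
tcp_rot: [0.707, -0.017, 0.014, -0.706]
contact_force: [0.5, 0.1, 0.2]
finger_gap: 0.0857
```

```bash
python3 - <<'E'
from h import *
snap('wrist','w7');snap('scene','s7');s=robot.state(); print(s['ee_pos'],s['time_s'])
print('head handle',ray('w6',316,180,.054))
im=cv2.imread('pics/s7.png'); cv2.imwrite('pics/s7c.png',cv2.resize(im[150:330,335:515],None,fx=3,fy=3))
E
```

```text
[0.48506656 0.15788671 0.19625251] 7.1
head handle [0.49113569 0.35709203 0.054     ]
```

View pics/w7.png

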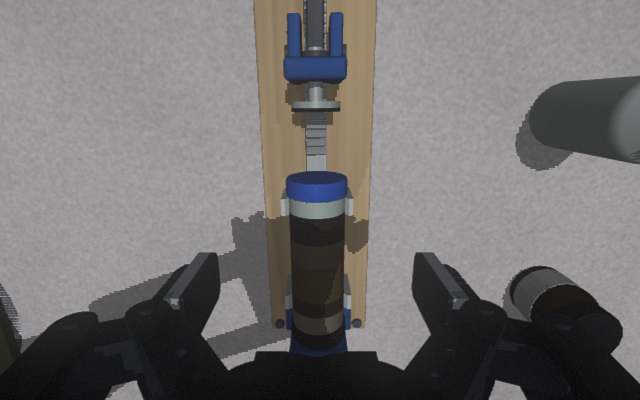

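View pics/s7c.png

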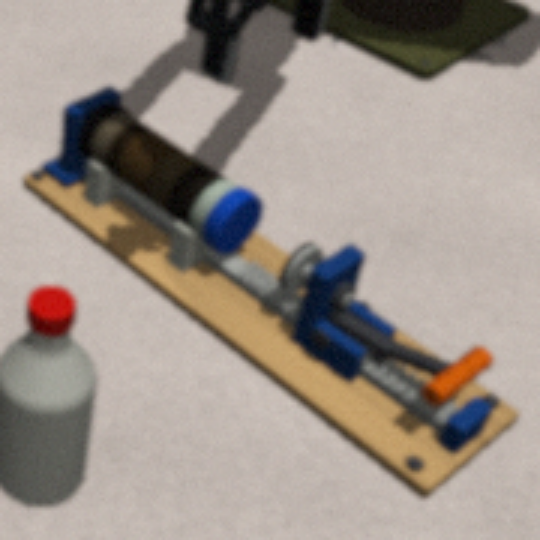

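The wrist view shows the blue cap's near edge at about (317,176), the core's axis at u≈317, and the head jaw's rear top edge at about (316,57). I'll check how far the head moved.

```bash
python3 - <<'E'
from h import *
np.set_printoptions(precision=4,suppress=True)
a=cv2.imread('pics/w1.png')[130:230,250:350]; b=cv2.imread('pics/w7.png')[20:120,265:365]; 
cv2.imwrite('pics/cmp.png',np.hstack([cv2.resize(x,None,fx=4,fy=4) for x in (a,b)]))
print('cap',ray('w7',317,174,.087),ray('w7',317,180,.087),'axis',ray('w7',318.5,255,.085),ray('w7',318.5,320,.085))
for u in (287,347): print(ray('w7',u,190,.06))
for u in (290,345): print(ray('w7',u,230,.06))
E
```

```text
cap [0.4858 0.1763 0.087 ] [0.4856 0.1714 0.087 ] axis [0.484  0.1056 0.085 ] [0.4813 0.041  0.085 ]
[0.4586 0.1571 0.06  ]
[0.5112 0.1548 0.06  ]
[0.4587 0.1193 0.06  ]
[0.5088 0.1172 0.06  ]
```

View pics/cmp.png

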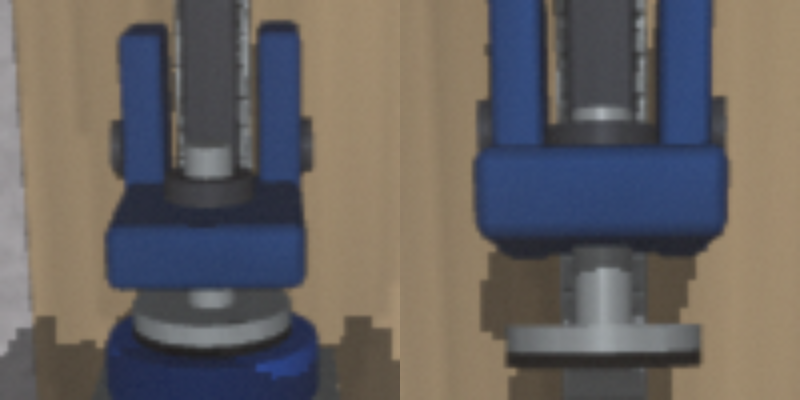

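```bash
python3 - <<'E'
from h import *
np.set_printoptions(precision=4,suppress=True)
for f,u,vs in (('w1',302,(186,194,201.5)),('w7',316,(56.5,67.5,79))):
    print(f,[ray(f,u,v,.088)[1] for v in vs])
print('stop block/pawl')
E
```

```text
w1 [np.float64(0.20290542284489355), np.float64(0.19546158515755507), np.float64(0.1883851360735734)]
w7 [np.float64(0.26101980251978313), np.float64(0.2537907771934397), np.float64(0.24609412647348644)]
stop block/pawl
```

>>> carry_out(
  rotation=[
    [0,0,0],
    [0,0,0],
    [0,0,0],
    [0,0,0],
    [0,0,0],
  ],
  travel=[
    [0.03,0,-0.9],
    [0,0.3,-0.82],
    [0,1,0],
    [0,0.65,0],
    [0,0,0],
  ],
  grip=[0,0,0,0,0],
)

```text
time_s: 7.72
ee_pos: [0.4825, 0.0924, 0.1173]
tcp_rot: [0.707, -0.018, 0.013, -0.707]
contact_force: [0.6, 0.4, -0.0]
finger_gap: 0.0857
```

```bash
python3 - <<'E'
from h import *
snap('wrist','w8');snap('scene','s8');s=robot.state(); print(s['ee_pos'],s['time_s'])
im=cv2.imread('pics/s8.png'); cv2.imwrite('pics/s8c.png',cv2.resize(im[120:300,325:505],None,fx=3,fy=3))
E
```

```text
[0.48508172 0.09261246 0.11981923] 7.825
```

View pics/w8.png

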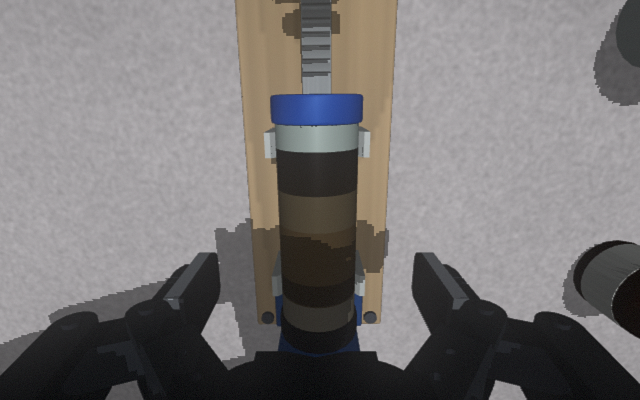

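View pics/s8c.png

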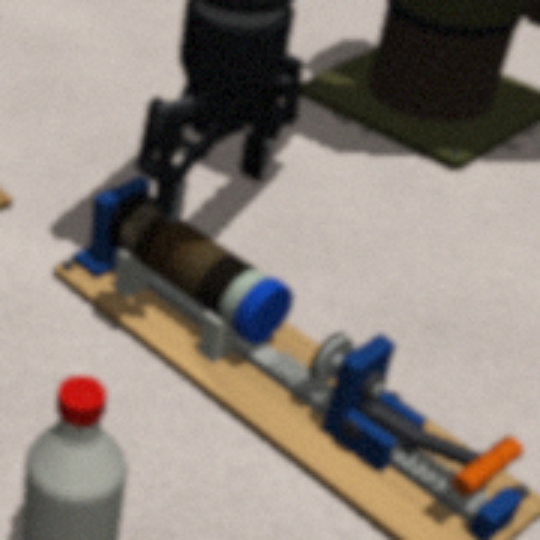

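The core is centred between the fingers, with its axis at u≈317.

```bash
python3 - <<'E'
from h import *
print([ray('w8',317,v,.086) for v in (96,123)])
E
```

```text
[array([0.4852959 , 0.16676766, 0.086     ]), array([0.48472775, 0.153483  , 0.086     ])]
```

>>> carry_out(
  rotation=[
    [0,0,0],
    [0,0,0],
    [0,0,0],
    [0,0,0],
  ],
  travel=[
    [0,0.5,0],
    [0,0.8,0],
    [0,0.7,0],
    [0,0,0],
  ],
  grip=[0,0,0,0],
)

```text
time_s: 8.32
ee_pos: [0.4845, 0.0924, 0.0396]
tcp_rot: [0.707, -0.016, 0.014, -0.707]
contact_force: [-0.4, -0.5, 0.4]
finger_gap: 0.0854
```

>>> carry_out(
  rotation=[
    [0,0,0],
    [0,0,0],
    [0,0,0],
    [0,0,0],
    [0,0,0],
  ],
  travel=[
    [0,0,-0.08],
    [0,0,0],
    [0,0,0],
    [0,0,0],
    [0,0,0],
  ],
  grip=[0,0.6,0.6,0.6,0.6],
  newtons=50,
)

```text
time_s: 8.95
ee_pos: [0.4831, 0.0889, 0.0412]
tcp_rot: [0.707, -0.016, 0.014, -0.707]
contact_force: [-5.1, 1.0, 9.2]
finger_gap: 0.0486
```

>>> carry_out(
  rotation=[
    [0,0,0],
    [0,0,0],
    [0,0,0],
    [0,0,0],
    [0,0,0],
  ],
  travel=[
    [0,0,0],
    [0,-0.1,0],
    [0,-0.15,0],
    [0,-0.15,0],
    [0,0,0],
  ],
  grip=[0.6,0.6,0.6,0.6,0.6],
)

```text
time_s: 9.57
ee_pos: [0.4856, 0.0889, 0.0566]
tcp_rot: [-0.707, 0.015, -0.016, 0.707]
contact_force: [0.1, 0.3, -5.1]
finger_gap: 0.0491
```

```bash
python3 - <<'E'
from h import *
snap('wrist','w9');snap('scene','s9');s=robot.state(); print(s['ee_pos'],s['time_s'],s['finger_gap'],s['contact_force'],s['ft_torque'])
im=cv2.imread('pics/s9.png'); cv2.imwrite('pics/s9c.png',cv2.resize(im[120:300,325:505],None,fx=3,fy=3))
E
```

```text
[0.48507575 0.08885553 0.05614284] 9.675 0.04863130840921005 [-0.04109914  0.48447096 -5.36371795] [ 0.00598646 -0.04430121  0.03860001]
```

View pics/s9c.png

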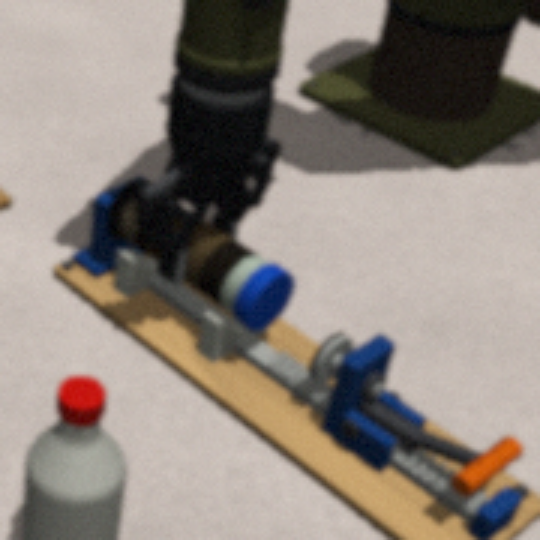

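View pics/w9.png

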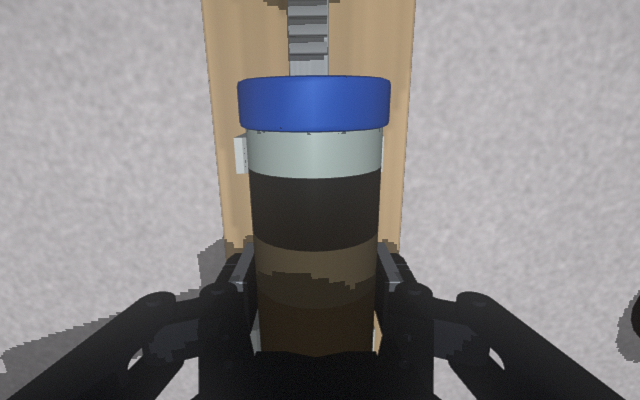

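The core is held level with a 48.6 mm gap and a 5.1 N load. I lift it out.

>>> carry_out(
  rotation=[
    [0,0,0],
    [0,0,0],
    [0,0,0],
    [0,0,0],
    [0,0,0],
  ],
  travel=[
    [0,-0.4,0],
    [0,-0.6,0],
    [0,-0.7,0],
    [0,-0.6,0],
    [0,-0.3,0],
  ],
  grip=[0.6,0.6,0.6,0.6,0.6],
)

```text
time_s: 10.3
ee_pos: [0.4854, 0.0889, 0.1611]
tcp_rot: [-0.707, 0.015, -0.016, 0.707]
contact_force: [-0.3, -0.3, -5.2]
finger_gap: 0.0484
```

>>> carry_out(
  rotation=[
    [0,0,0],
    [0,0,0],
    [0,0,0],
    [0,0,0],
    [0,0,0],
  ],
  travel=[
    [0.2,0,-0.5],
    [0.3,0,-0.7],
    [0.36,0,-0.8],
    [0.36,0,-0.8],
    [0.36,0,-0.8],
  ],
  grip=[0.6,0.6,0.6,0.6,0.6],
)

```text
time_s: 10.92
ee_pos: [0.5414, -0.0586, 0.1591]
tcp_rot: [-0.707, 0.016, -0.015, 0.707]
contact_force: [0.1, 0.7, -4.6]
finger_gap: 0.0485
```

>>> carry_out(
  rotation=[
    [0,0,0],
    [0,0,0],
    [0,0,0],
    [0,0,0],
    [0,0.5,0],
  ],
  travel=[
    [0.36,0,-0.8],
    [0.36,0,-0.8],
    [0.26,0,-0.69],
    [0.2,0,-0.5],
    [0,0,0],
  ],
  grip=[0.6,0.6,0.6,0.6,0.6],
)

```text
time_s: 11.55
ee_pos: [0.5845, -0.1729, 0.1592]
tcp_rot: [0.706, -0.032, 0.032, -0.706]
contact_force: [-0.4, 0.6, -4.8]
finger_gap: 0.0485
```

```bash
python3 - <<'E'
from h import *
snap('wrist','w10');snap('scene','s10');s=robot.state(); print(s['ee_pos'],s['time_s'],s['finger_gap'],s['contact_force'],s['ft_torque'],s['joint_pos'])
E
```

```text
[ 0.58362675 -0.17138465  0.15922206] 11.65 0.048605024432318705 [ 0.61414163  0.17184533 -5.24439984] [-0.0195833   0.02516114 -0.02703125] [-3.55246172e-01  4.13258153e-01  1.53154317e+00  3.30219633e-04
  1.19878440e+00 -2.67321052e-01]
```

View pics/s10.png

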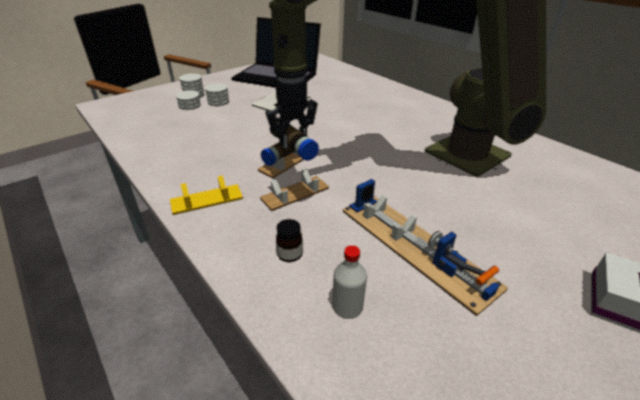

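The scene view shows the core above the empty cradle, still level. I turn it 90°, blue cap to world +x.

>>> carry_out(
  rotation=[
    [0,0.5,0],
    [0,1,0],
    [0,1,0],
    [0,1,0],
    [0,1,0],
  ],
  travel=[
    [0,0,0],
    [0,0,0],
    [0,0,0],
    [0,0,0],
    [0,0,0],
  ],
  grip=[0.6,0.6,0.6,0.6,0.6],
)

```text
time_s: 12.28
ee_pos: [0.5836, -0.1704, 0.1597]
tcp_rot: [-0.687, 0.169, -0.168, 0.687]
contact_force: [0.7, 0.0, -4.3]
finger_gap: 0.0484
```

>>> carry_out(
  rotation=[
    [0,1,0],
    [0,1,0],
    [0,1,0],
    [0,1,0],
    [0,1,0],
  ],
  travel=[
    [0,0,0],
    [0,0,0],
    [0,0,0],
    [0,0,0],
    [0,0,0],
  ],
  grip=[0.6,0.6,0.6,0.6,0.6],
)

```text
time_s: 12.9
ee_pos: [0.5836, -0.1704, 0.1597]
tcp_rot: [-0.634, 0.314, -0.313, 0.634]
contact_force: [0.6, -0.6, -5.0]
finger_gap: 0.0485
```

>>> carry_out(
  rotation=[
    [0,1,0],
    [0,1,0],
    [0,1,0],
    [0,1,0],
    [0,1,0],
  ],
  travel=[
    [0,0,0],
    [0,0,0],
    [0,0,0],
    [0,0,0],
    [0,0,0],
  ],
  grip=[0.6,0.6,0.6,0.6,0.6],
)

```text
time_s: 13.52
ee_pos: [0.5836, -0.1705, 0.1597]
tcp_rot: [0.551, -0.443, 0.442, -0.551]
contact_force: [-0.1, 0.3, -4.6]
finger_gap: 0.0488
```

>>> carry_out(
  rotation=[
    [0,1,0],
    [0,1,0],
    [0,1,0],
    [0,0.5,0],
    [0,0,0],
  ],
  travel=[
    [0,0,0],
    [0,0,0],
    [0,0,0],
    [0,0,0],
    [0,0,0],
  ],
  grip=[0.6,0.6,0.6,0.6,0.6],
)

```text
time_s: 14.15
ee_pos: [0.5837, -0.1706, 0.1598]
tcp_rot: [-0.478, 0.521, -0.521, 0.478]
contact_force: [0.1, 0.4, -4.4]
finger_gap: 0.0487
```

```bash
python3 - <<'E'
from h import *
np.set_printoptions(precision=4,suppress=True)
snap('wrist','w11');snap('scene','s11');snap('side','d11');s=robot.state(); print(s['ee_pos'],s['time_s'],s['finger_gap'],s['contact_force'],s['joint_pos'],R.from_quat(s['tcp_rot']).as_matrix())
im=cv2.imread('pics/d11.png'); cv2.imwrite('pics/d11c.png',cv2.resize(im[160:400,220:460],None,fx=2.4,fy=2.4))
im=cv2.imread('pics/s11.png'); cv2.imwrite('pics/s11c.png',cv2.resize(im[70:230,220:380],None,fx=3.5,fy=3.5))
E
```

```text
[ 0.584  -0.1709  0.1599] 14.3 0.048263684374694825 [ 0.5762  0.2847 -4.2352] [-0.3542  0.4121  1.5315  0.0001  1.1985  1.3025] [[-0.0858 -0.0004  0.9963]
 [-0.9963  0.0002 -0.0858]
 [-0.0002 -1.     -0.0004]]
```

View pics/d11c.png

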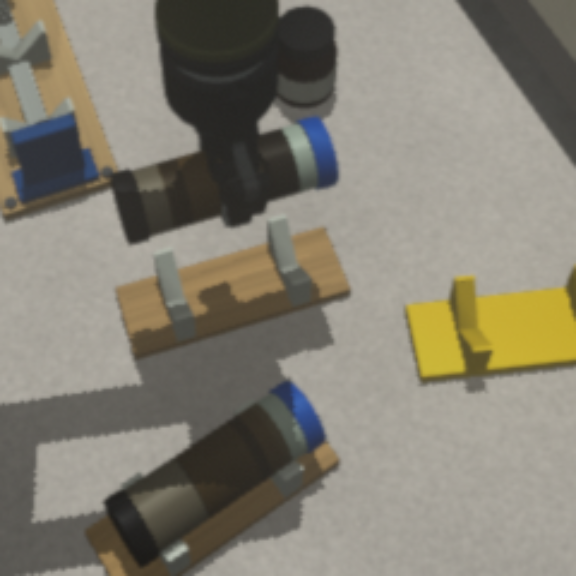

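View pics/s11c.png

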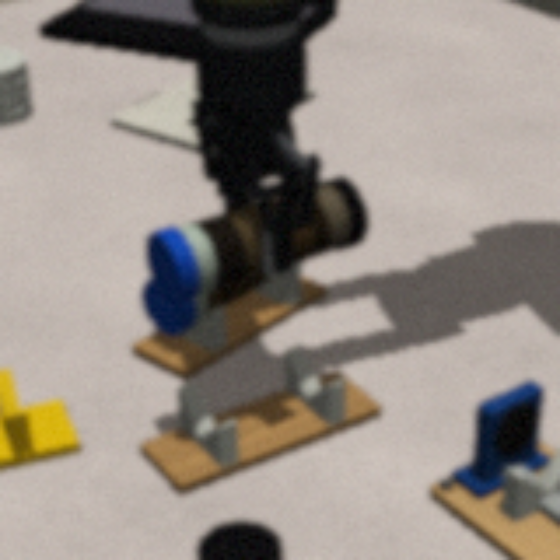

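View pics/w11.png

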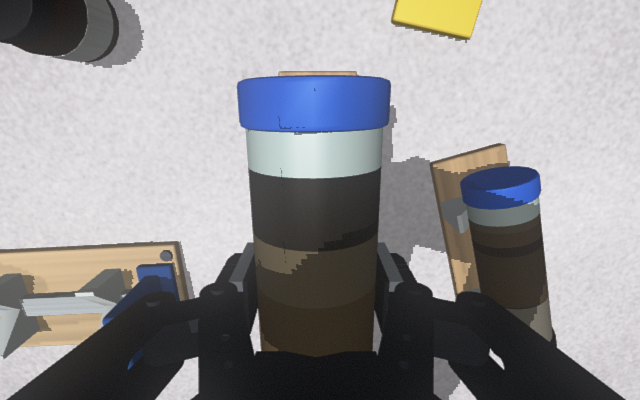

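The turned core is level, with its blue cap towards +x as on the other core. I overlay predicted outlines to get the cradle offset relative to the held core.

```bash
cat > ov.py <<'E'
from h import *
import sys
def overlay(fn,crop,f,tc,ang,ccen,cang,out):
    im=cv2.imread(f'pics/{fn}.png'); x0,x1,y0,y1=crop
    im=cv2.resize(im[y0:y1,x0:x1],None,fx=f,fy=f,interpolation=cv2.INTER_CUBIC)
    P=lambda p:tuple(int(round(v)) for v in ((proj(fn,p)-[x0,y0]+.5)*f*16))
    def box(c,a,L,W,z,col):
        c=np.array(c);u=np.array([np.cos(a),np.sin(a)]);n=np.array([-u[1],u[0]])
        pts=[np.append(c+sx*L/2*u+sy*W/2*n,z) for sx,sy in((-1,-1),(1,-1),(1,1),(-1,1))]
        for i in range(4): cv2.line(im,P(pts[i]),P(pts[(i+1)%4]),col,1,cv2.LINE_AA,4)
    if tc is not None: box(tc,ang,.19,.066,.012,(0,0,255))
    if ccen is not None:
        c=np.array(ccen);u=np.array([np.cos(cang),np.sin(cang),0]);n=np.array([-u[1],u[0],0]);z=np.array([0,0,1.])
        for s in(-.08,-.064,.064,.08):
            pts=[c+s*u+.027*(np.cos(t)*n+np.sin(t)*z) for t in np.linspace(0,2*np.pi,40)]
            for a,b in zip(pts,pts[1:]): cv2.line(im,P(a),P(b),(0,255,0),1,cv2.LINE_AA,4)
    cv2.imwrite(out,im)
E
python3 - <<'E'
from ov import *
a=np.radians(-5)
overlay('d11',(260,380,200,310),5,(.584,-.171),a,(.584,-.171,.180),np.radians(-4.9),'pics/o1.png')
overlay('s11',(250,335,115,215),6,(.584,-.171),a,(.584,-.171,.180),np.radians(-4.9),'pics/o2.png')
E
```

```text
(no output)
```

View pics/o1.png

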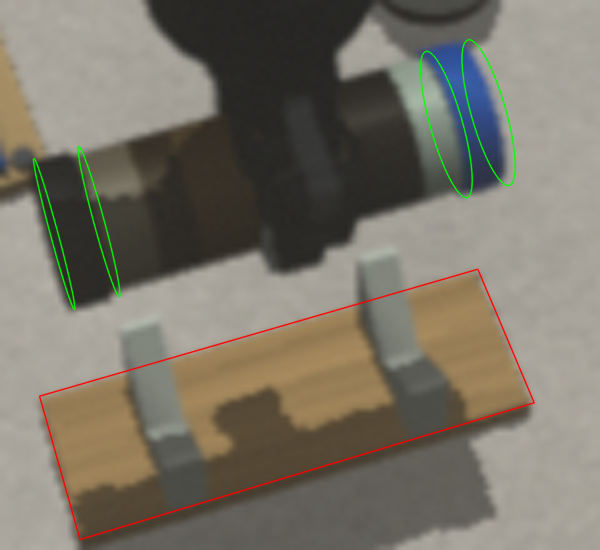

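View pics/o2.png

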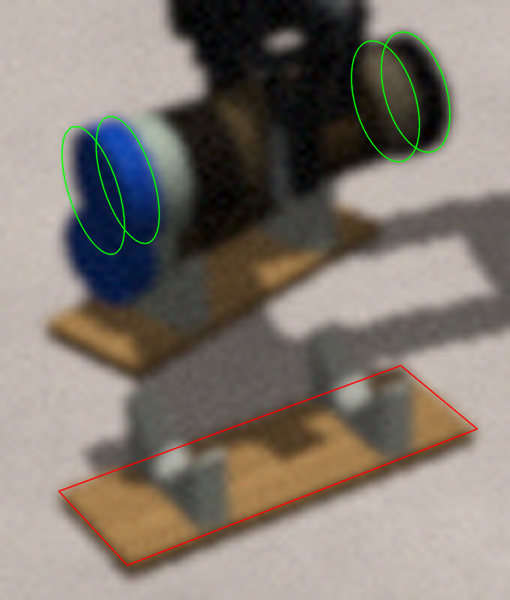

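The overlay fits to within about 1 px across the cradle. The core sits about 3 mm short in x, so I shift that and descend.

>>> carry_out(
  rotation=[
    [0,0,0],
    [0,0,0],
    [0,0,0],
    [0,0,0],
    [0,0,0],
  ],
  travel=[
    [0,0.4,0.08],
    [0,0.8,0],
    [0,0.8,0],
    [0,0.7,0],
    [0,0,0],
  ],
  grip=[0.6,0.6,0.6,0.6,0.6],
)

```text
time_s: 14.92
ee_pos: [0.5847, -0.1706, 0.0487]
tcp_rot: [-0.479, 0.524, -0.519, 0.477]
contact_force: [0.3, 0.4, -5.0]
finger_gap: 0.0485
```

```bash
python3 - <<'E'
from ov import *
snap('scene','s12');snap('side','d12');s=robot.state(); print(s['ee_pos'],s['time_s'],s['contact_force'])
a=np.radians(-5);p=s['ee_pos']
overlay('d12',(260,380,200,310),5,(.584,-.171),a,(p[0]-.003,p[1],p[2]+.02),a,'pics/o3.png')
overlay('s12',(250,335,115,215),6,(.584,-.171),a,(p[0]-.003,p[1],p[2]+.02),a,'pics/o4.png')
E
```

```text
[ 0.58748693 -0.17162644  0.05180336] 15.025 [-0.15313346 -0.20936622 -4.59619816]
```

View pics/o3.png

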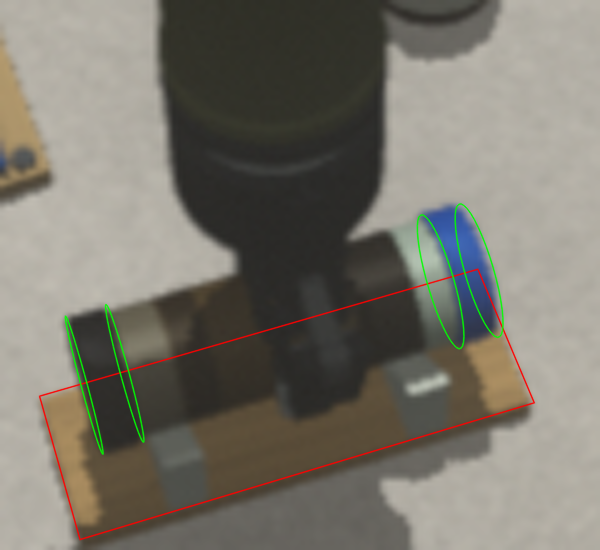

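View pics/o4.png

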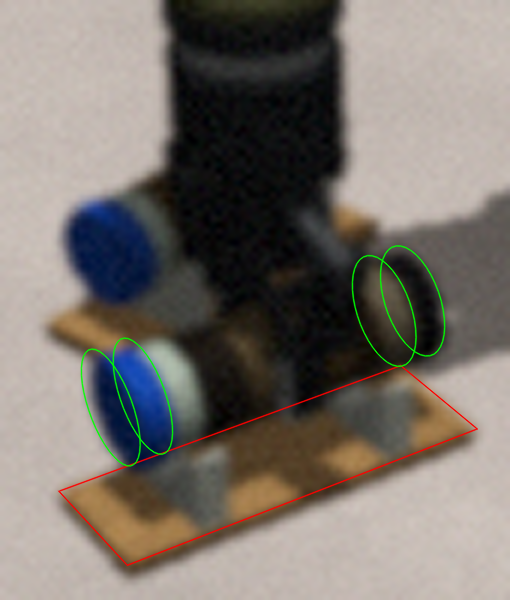

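>>> carry_out(
  rotation=[
    [0,0,0],
    [0,0,0],
    [0,0,0],
    [0,0,0],
    [0,0,0],
  ],
  travel=[
    [0,0.1,0.1],
    [0,0.1,0],
    [0,0.1,0],
    [0,0.05,0],
    [0,0,0],
  ],
  grip=[0.6,0.6,0.6,0.6,0.6],
)

```text
time_s: 15.65
ee_pos: [0.5912, -0.172, 0.0382]
tcp_rot: [0.478, -0.521, 0.521, -0.478]
contact_force: [-0.8, -0.5, -4.1]
finger_gap: 0.0487
```

>>> carry_out(
  rotation=[
    [0,0,0],
    [0,0,0],
    [0,0,0],
  ],
  travel=[
    [0,0.04,0],
    [0,0.03,0],
    [0,0,0],
  ],
  grip=[0.6,0.6,0.6],
)

```text
time_s: 16.02
ee_pos: [0.5914, -0.1724, 0.0375]
tcp_rot: [0.478, -0.521, 0.522, -0.478]
contact_force: [-4.8, -1.1, 10.5]
finger_gap: 0.0486
```

```bash
python3 - <<'E'
from ov import *
snap('scene','s13');snap('side','d13');s=robot.state(); print(s['ee_pos'],s['time_s'],s['contact_force'],s['ft_torque'])
for fn,c,f,o in (('d13',(260,380,200,310),5,'o5'),('s13',(250,335,115,215),6,'o6')):
    overlay(fn,c,f,None,0,(.584,-.171,.056),np.radians(-5),f'pics/{o}.png')
E
```

```text
[ 0.59143496 -0.17241442  0.03754509] 16.125 [-5.48417358 -0.5938849   9.56328268] [ 0.05869984  0.63824563 -0.10154689]
```

View pics/o5.png

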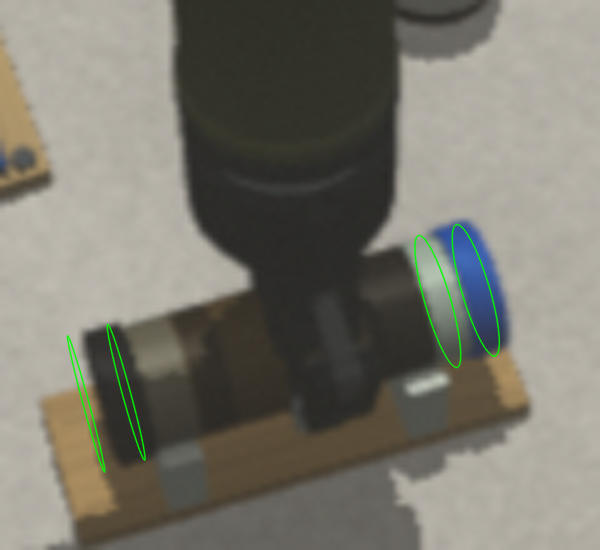

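View pics/o6.png

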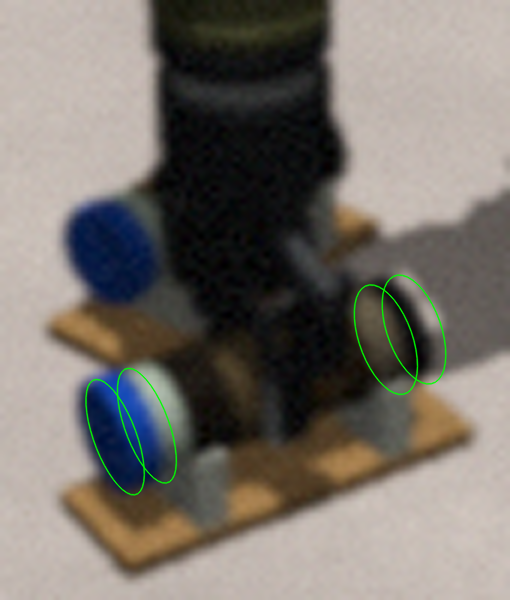

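The core is in contact, but it is about 5 mm too far in +x. There is a −5 N force along x, so the black cap may be touching a notch. I'll lift slightly, shift back 5 mm and set down again.

>>> carry_out(
  rotation=[
    [0,0,0],
    [0,0,0],
    [0,0,0],
    [0,0,0],
    [0,0,0],
  ],
  travel=[
    [0,-0.2,0],
    [0,-0.05,0],
    [0,0,-0.07],
    [0,0,-0.06],
    [0,0,0],
  ],
  grip=[0.6,0.6,0.6,0.6,0.6],
)

```text
time_s: 16.75
ee_pos: [0.5854, -0.1712, 0.0448]
tcp_rot: [-0.478, 0.522, -0.521, 0.477]
contact_force: [-0.0, -0.1, -4.2]
finger_gap: 0.0485
```

>>> carry_out(
  rotation=[
    [0,0,0],
    [0,0,0],
    [0,0,0],
    [0,0,0],
  ],
  travel=[
    [0,0.08,0],
    [0,0.08,0],
    [0,0.04,0],
    [0,0,0],
  ],
  grip=[0.6,0.6,0.6,0.6],
)

```text
time_s: 17.25
ee_pos: [0.5863, -0.1719, 0.0377]
tcp_rot: [0.478, -0.521, 0.522, -0.478]
contact_force: [-1.9, -1.6, -0.1]
finger_gap: 0.0485
```

>>> carry_out(
  rotation=[
    [0,0,0],
    [0,0,0],
  ],
  travel=[
    [0,0.03,0],
    [0,0,0],
  ],
  grip=[0.6,0.6],
)

```text
time_s: 17.5
ee_pos: [0.5863, -0.1719, 0.0376]
tcp_rot: [0.478, -0.521, 0.522, -0.478]
contact_force: [-3.4, -0.5, 8.0]
finger_gap: 0.0488
```

```bash
python3 - <<'E'
from ov import *
snap('scene','s14');snap('side','d14');s=robot.state(); print(s['ee_pos'],s['time_s'],s['contact_force'],s['ft_torque'])
for fn,c,f,o in (('d14',(260,380,200,310),5,'o7'),('s14',(250,335,115,215),6,'o8')):
    overlay(fn,c,f,None,0,(.584,-.171,.056),np.radians(-5),f'pics/{o}.png')
E
```

```text
[ 0.58633238 -0.17195085  0.03761821] 17.6 [-3.30054507 -0.6956682   6.39616571] [-0.13607929  0.53961865 -0.06620932]
```

View pics/o7.png

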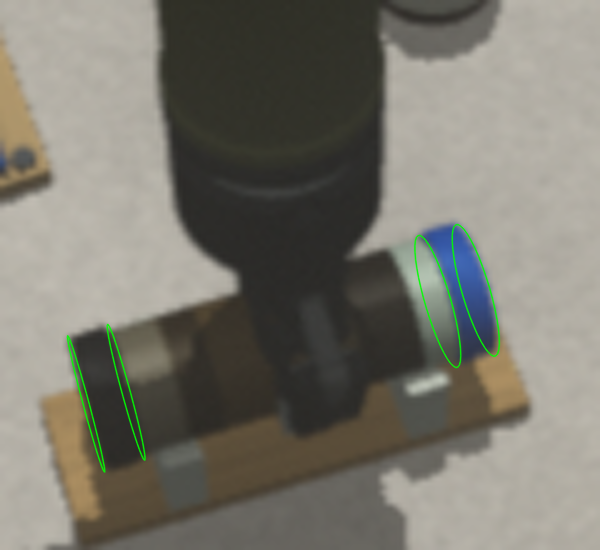

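View pics/o8.png

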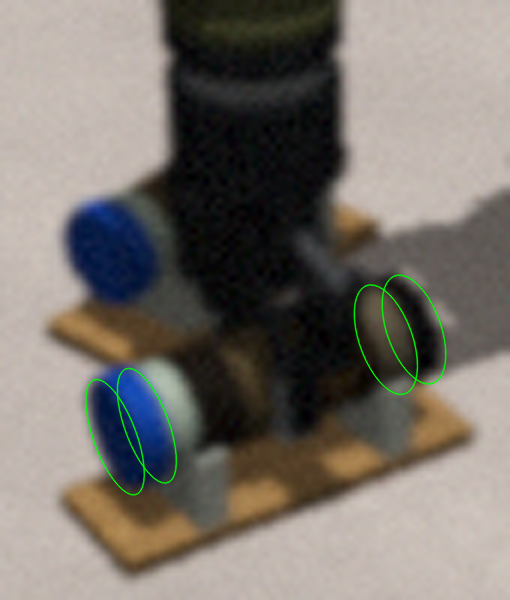

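The core now sits on the predicted seated pose, with z contact at TCP 0.0376. I release it.

>>> carry_out(
  rotation=[
    [0,0,0],
    [0,0,0],
    [0,0,0],
    [0,0,0],
    [0,0,0],
  ],
  travel=[
    [0,0,0],
    [0,0,0],
    [0,0,0],
    [0,0,0],
    [0,0,0],
  ],
  grip=[0.3,0,0,0,0],
)

```text
time_s: 18.23
ee_pos: [0.5861, -0.1714, 0.036]
tcp_rot: [-0.478, 0.521, -0.521, 0.478]
contact_force: [-0.1, 0.2, -0.4]
finger_gap: 0.0854
```

>>> carry_out(
  rotation=[
    [0,0,0],
    [0,0,0],
    [0,0,0],
    [0,0,0],
    [0,0,0],
  ],
  travel=[
    [0,-0.3,0],
    [0,-0.7,0],
    [0,-1,0],
    [0,-1,0],
    [0,-0.5,0],
  ],
  grip=[0,0,0,0,0],
)

```text
time_s: 18.85
ee_pos: [0.5875, -0.1719, 0.1798]
tcp_rot: [0.477, -0.52, 0.523, -0.479]
contact_force: [0.5, -0.2, -0.9]
finger_gap: 0.0853
```

>>> carry_out(
  rotation=[
    [0,0,0],
    [0,0,0],
    [0,0,0],
    [0,0,0],
    [0,0,0],
  ],
  travel=[
    [0,0,-0.8],
    [0,0,-0.8],
    [0,0,-0.8],
    [0,0,-0.5],
    [0,0,0],
  ],
  grip=[0,0,0,0,0],
)

```text
time_s: 19.48
ee_pos: [0.4693, -0.161, 0.1769]
tcp_rot: [0.477, -0.521, 0.522, -0.478]
contact_force: [0.8, -0.2, 0.9]
finger_gap: 0.0855
```

```bash
python3 - <<'E'
from ov import *
snap('scene','s15');snap('side','d15');snap('wrist','w15');s=robot.state(); print(s['ee_pos'],s['time_s'],s['contact_force'])
overlay('d15',(260,380,200,310),5,(.584,-.171),np.radians(-5),(.584,-.171,.056),np.radians(-5),'pics/o9.png')
E
```

```text
[ 0.47203835 -0.16177988  0.17682412] 19.625 [-0.80658787  0.26639592 -0.42816115]
```

View pics/o9.png

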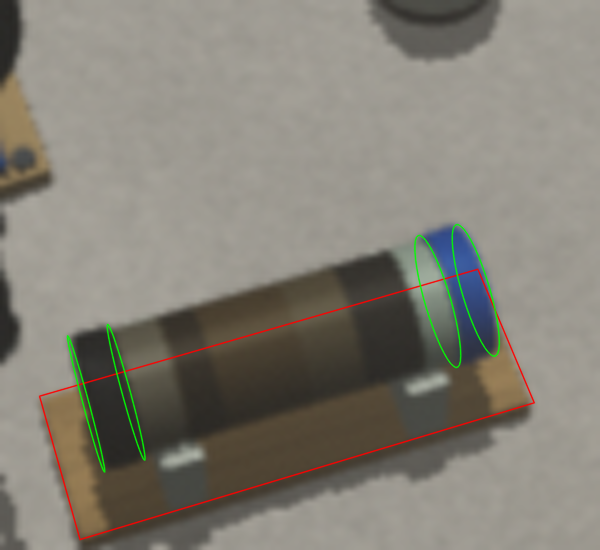

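View pics/w15.png

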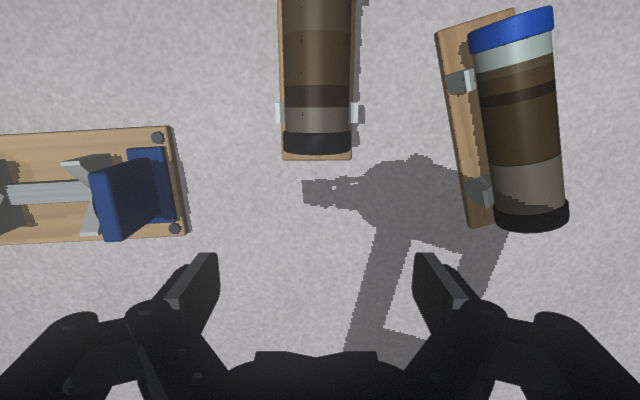

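View pics/s15.png

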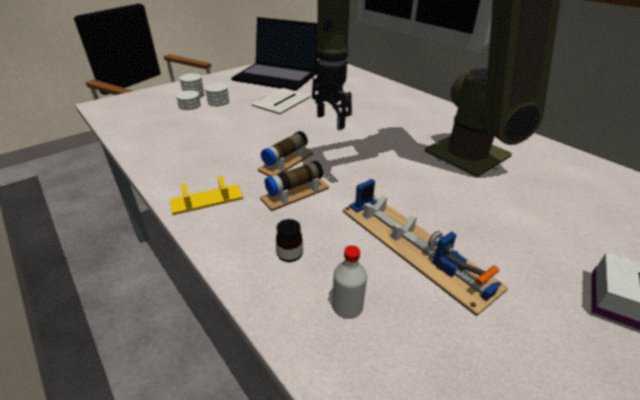

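The side view shows the core in both notches, matching the predicted outline within about 1–2 px. The head is still back and nothing touches the gripper.

```bash
python3 -c "
from rig import robot
print(robot.job_done())"
```

```text
the job is handed in; nothing more can be done
None
```

I moved the core from the clamp to the empty wooden cradle and handed the job in at about 19.6 s. No verdict was reported.

- **Clamp:** I gripped the pawl handle by its flat ends, lifted it along its arc and slid the head back until it stopped at about 14 N. Wrist images put the head's travel at about 58 mm by the jaw and 55 mm by the handle. Both are above the 50 mm needed. It was still back in the last picture.
- **Placing:** I carried the core level and turned it so the blue cap faces the same way as on the other core. The first set-down was about 5 mm too far along the cradle, with a −5 N sideways force. I lifted the core a few millimetres, shifted it back and set it down again. About 3 N of sideways force was still there at the second set-down, before I let go.
- **Last checks:** The core lies in both notches, within about 1–2 pixels (2–4 mm) of the outline I predicted for a seated core. In the last scene picture the other core, jar and bottle look unmoved; I did not measure them. The gripper is open and clear of everything, and its force reading is near zero.

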